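Kit the dosing set: scale under, scoop over

ROBOT

A 7-joint arm with a two-finger parallel gripper is mounted at the origin on a cart in front of the work surface, level with it; the furniture and walls round the work are solid. World frame = base frame: x ahead of the robot, y to its left, z up, the work surface at z = 0. Lengths are in m, angles in degrees, forces in N, time in s.
With the tool pointing down it reaches from about 0.425 to 0.875 m from the base axis. Payload 4.7 kg.
Tool frame: the origin (TCP) lies midway between the tips of the shut fingers; the grasp point (between the pads) lies 19 mm behind it; z points along the fingers, y is the line along which they close (so a half turn about z gives the same grasp; the last joint's range is limited). The gripper opens to 87 mm and grips with 3 to 60 N. Pads are 19 mm wide; open, the fingers measure 117 mm over their backs; the gripper's body (75 mm by 190 mm) begins 51 mm behind the grasp point.
Start: joints at [-66.056, 18.392, -4.016, 83.108, 1.295, 78.541, -3.26], TCP at [0.255, 0.598, 0.223] pointing down, gripper open.
Joint ranges: [-163.93, 163.93], [-17.29, 119.83], [-79.2, 71.16], [3.27, 140.29], [-89.18, 269.18], [5.43, 117.66], [-154.24, 154.24]. Speed limits (degrees/s): [147.25, 147.25, 180, 180, 180, 180, 180].

INTERFACE

Orientations are given as [roll, pitch, yaw] about the fixed x, y, z axes, in that order (R = Rz(yaw) Ry(pitch) Rx(roll)).
In Python, from cell import env, viewer, boxes_of, masks_of gives the robot as it stands. The module is installed in compiled form; this text tells all that it offers.
- The arm moves only by the tool apply_moves, never from a script. Its argument "moves" is a list of rows, each a list of 7 numbers: the shift along the tool's x, y, z scaled (see below), then the turn, a rotation vector about the tool's x, y, z scaled (see below), then the opening, from 0 (shut) to 1 (fully open). A call has 1 to 20 rows; each row is the pose to reach, as a shift and turn from the pose commanded when the call began, along the tool's axes at that moment; what a row does not reach only later rows make up. The controller multiplies each number of a shift by 0.2 m and each number of a turn by 1.5 rad. A row lasts 1/10 s, in which the tool goes at most 50 mm and 8.59 degrees, less where a joint would pass 70% of its speed; a pose out of reach is approached as far as the arm can. A call with a number of a shift or a turn outside -1 to 1 is refused whole. A call with a gripper value outside its range is refused whole. The fingers move at their own pace and stop on an object; "grip_force" is the grip in N (left out, the last holds). Time passes only in rows, so rows that repeat a pose let the fingers close. It gives the time, the measured TCP pose, the force, the opening and the grip force at its end, in the units of the state.
- env.get_obs(): the state, without advancing time (a new reading comes with each control period).
- viewer.read_camera(name): name is "scene" or "side" or "wrist"; returns the picture (384x512x3 uint8, red, green, blue); there is no depth.
- viewer.get_calibration(name): a dict with "fov_y" (degrees; the focal length in pixels is half the picture's height over the tangent of half this angle, whatever the lens; pixels are square), "cx", "cy" (the principal point, pixels), "k1" (the pictures are not rectified: a ray, as slopes to the right and down, at radius r is drawn at 1 + k1 r^2 times it, then the intrinsics apply), "position" and "orientation" of the camera in the world. Camera axes: x right, y up, looking along -z (the intrinsics and any distortion apply to the point x, -y, -z); pixel columns grow to the right and rows downward; lengths in m; the calibration is good to about 2 mm. A picture is of the moment at which its call begins: read the wrist's pose just before it. get_calibration takes no time and is no camera call; for the wrist camera it gives the pose at the moment of the call.
- env.sign_off(): hands the job in; it is judged then, once.
Trained networks look in the newest picture that a camera, given by its name, has taken for a name from the list of things; names that differ only in an ending like _2 or _b are one class to them, and where a whole thing is asked for, a point or a joint stands for the part that bears it (a point fixed in the world has none). Each returns a list of dicts, best first, with "conf" (0 to 1); they miss things now and then, are a little off and sometimes report something else, mostly with a low value. They report only what shows in the picture. A call takes as long as a camera call.
- boxes_of(camera, target): "location" ([column, row] in pixels, amid what is visible of it).
- masks_of(camera, target): "pixels" (384x512 bool, what is visible of it) and "location" ([column, row] in pixels, amid what is visible of it).
The state is a dict: "time_s": time; "qpos": joint angles; "joint_velocities": joint speeds; "effort": joint torques, N m; "tool_pos": TCP position; "tool_rot": TCP orientation; "force": force on the tool from outside, world axes, zero at the start; "wrist_torque": the same for the moment, N m; "grip_width": finger opening in m; "grasp_force": force on a finger pad.
Only numpy, scipy, OpenCV 4.12 (cv2) and the standard library are available. Lean on these libraries where they do the work, as an engineer would, in place of code of your own. Each camera call takes 0.05 s, during which the arm holds its last target. There are 200 camera calls.

TASK

Pack the dosing kit into the blue tray. First slide the pocket scale forward off the raised loading deck so that it drops flat into the recess ahead of it; then lay the dosing scoop over it, bowl down in the small pocket at the end of the tray and handle lying back over the scale. Let go of everything, and do not tip over the paper cup or the bottle that stand nearby.

Things in the scene. Friction and masses are not known exactly. Their poses are not given: they have to be found in the camera images.
- kit_tray: Blue kit tray with grey floors, fixed on the bench. Origin on the bench under the centre of the scale recess; z up, +y is the direction in which the scale is pushed. Along y: loading deck -191 to -71.5 mm, scale recess -71.5 to 71.5, end wall 71.5 to 77.5, scoop pocket 77.5 to 141.5, pocket's outer wall to 147. All walls top out 28 mm above the bench; recess floor 4, pocket floor 8, deck 19 mm.
- deck_edge (a point): Middle of the loading deck's front edge, where the scale drops 15 mm into the recess. Deck 100 mm wide, 119 mm long, rear end open; a 37 mm wide, 17 mm deep notch in the middle of its edge. Two slick guide walls on it flare from 86 mm apart at the edge to about 108 mm apart 43 mm behind it and centre the scale; a push under 1 N moves it along the slick deck.
- recess (a point): Centre of the scale recess on its floor, 4 mm above the bench; axes as the tray. Recess 86 mm wide (tray x -43 to 43), 143 mm long, deck edge 15 mm high at its rear.
- pocket (a point): Centre of the scoop pocket (tray x -40 to 10 mm, y 77.5 to 141.5 mm) on its floor, 8 mm above the bench: 109.5 mm along the tray's +y and 15 mm along its -x from its origin; axes as the tray. The bowl fits with 4 mm to spare on every side.
- pocket_scale: Flat black pocket scale, pale plate, 80x139x19 mm, 0.13 kg. Starts on the deck, its rear end past the deck's open end. Origin mid-width at the underside; z up, y along its length, at first along the tray's +y within a few degrees. Solid body x -40 to 40, y -56 to 70, z 2 to 17 mm; a tab to y -69 is not solid. Origin 17 mm above the bench on the deck, 2 mm when flat in the recess.
- dose_scoop: Metal dosing scoop, 42x148x29 mm, 45 g, lying bowl down on the bench, right of and roughly crosswise to the tray, bowl away from the robot. Origin under its middle. Bowl x -21 to 21, y 18 to 74, z 0 to 28 mm; flat handle 12 mm wide, 6 mm thick, y -74 to 21, z 23 to 29 mm. In the tray its +y is the tray's +y: handle back over the scale, underside 31 mm above the bench, 10 mm over the scale.
- scoop_bowl (a point): Underside of the scoop's bowl, at its centre: 46 mm from the scoop's origin along its +y.
- scoop_handle (a point): Point on the handle's centre line where it can be gripped across its 12 mm width, 8 mm from the scoop's origin towards the handle's end, mid thickness, 26 mm above the scoop's underside.
- paper_cup: Bystander: green paper cup, 64 mm across, 64 mm high, standing beyond the pocket end of the tray. Origin under its centre, z up.
- wipe_bottle: Bystander: small white bottle with blue cap, 50 mm across, 96 mm high, standing to the right of the scoop. Origin under its centre, z up.

How it is judged:
By the outcome, as a careful person would: the job done as asked, in the order asked, and still so for the second after the job is handed in, with the robot touching nothing.
It also fails if it takes over 54 s, if anything falls off the work surface, if the arm or the gripper's body presses on something with over 40 N, if the wrist force passes 120 N, or if a joint passes its speed limit or range.

## Working session

There is one attempt and no reset: what is moved stays moved. The work goes in short steps, Python scripts to look and compute and a tool call to move; the robot and the scene stay as the last step left them, time stands still between calls to the robot, and variables do not carry over. Pictures are saved under pics/ and viewed, at most 14 in all, crops included, and the job is handed in when it is done.

Besides the shell and the picture viewer there is one more tool, called after "Request:" in YAML: its name, and indented under it one key for each argument. apply_moves: Moves the arm, as the interface text tells. Shifts and turns lie within -1 to 1; 1 stands for 0.2 m of shift or 1.5 rad of turn. Its arguments: {"type":"object","properties":{"moves":{"type":"array","items":{"type":"array","items":{"type":"number","minimum":-1,"maximum":1}}},"grip_force":{"type":"number"}},"required":["moves"]}

```bash
mkdir -p pics; cat > h.py <<'E'
import numpy as np, cv2
from scipy.spatial.transform import Rotation as R
from cell import env, viewer, boxes_of, masks_of
def rot(o):
    o=np.array(o,float)
    return R.from_euler('xyz',o,degrees=True).as_matrix() if o.size==3 else (o if o.shape==(3,3) else R.from_quat(o).as_matrix())
def ray(c,px):
    f=192/np.tan(np.radians(c['fov_y'])/2); k=c['k1']
    d=np.array([(px[0]-c['cx'])/f,(px[1]-c['cy'])/f]); u=d.copy()
    for _ in range(30): u=d/(1+k*(u@u))
    return rot(c['orientation'])@np.array([u[0],-u[1],-1.])
def hit(c,px,z):
    d=ray(c,px); p=np.array(c['position']); return p+d*(z-p[2])/d[2]
def proj(c,P):
    f=192/np.tan(np.radians(c['fov_y'])/2)
    q=(np.atleast_2d(P)-np.array(c['position']))@rot(c['orientation']); u=np.c_[q[:,0],-q[:,1]]/-q[:,2:]
    u=u*(1+c['k1']*(u**2).sum(1,keepdims=True)); return u*f+[c['cx'],c['cy']]
def save(im,n): cv2.imwrite('pics/'+n+'.png',im[:,:,::-1])
E
python3 - <<'E'
from h import *
o=env.get_obs(); print(o['tool_pos'],o['tool_rot'],o['time_s'])
ims=[]
for n in ['scene','side']:
    c=viewer.get_calibration(n); print(n,c)
    im=viewer.read_camera(n); save(im,n+'0')
    for t,z in [('kit_tray',.02),('pocket_scale',.036),('dose_scoop',.028),('paper_cup',.03),('wipe_bottle',.05),('deck_edge',.019),('pocket',.008),('scoop_handle',.026),('scoop_bowl',.015)]:
        for d in boxes_of(n,t)[:2]: print(t,round(d['conf'],2),np.round(d['location'],1),np.round(hit(c,d['location'],z),3))
E
```

```text
[0.25524962 0.59718888 0.22144248] [-1.79889588e+02  6.21490934e-03  1.56863800e+02] 0.0
scene {'fov_y': 42.13469018876701, 'cx': 257.9525393203837, 'cy': 194.95400439796092, 'k1': 0.01680742910235897, 'position': array([ 1.22773639, -0.98934725,  1.27763735]), 'orientation': array([42.14566884, -0.27452691, 45.71728979])}
kit_tray 0.95 [287.1 189.6] [ 0.469 -0.101  0.02 ]
pocket_scale 0.61 [248.1 206.5] [ 0.442 -0.26   0.036]
dose_scoop 0.52 [215.  237.5] [ 0.457 -0.418  0.028]
paper_cup 0.42 [210.1 238.7] [ 0.452 -0.433  0.03 ]
wipe_bottle 0.6 [168.8 250. ] [ 0.41  -0.559  0.05 ]
deck_edge 0.8 [291.2 193.5] [ 0.491 -0.103  0.019]
deck_edge 0.73 [250.8 206.2] [ 0.436 -0.242  0.019]
pocket 0.74 [288.5 189.8] [ 0.466 -0.09   0.008]
scoop_handle 0.52 [213.  238.2] [ 0.454 -0.423  0.026]
scoop_bowl 0.79 [214.2 240. ] [ 0.455 -0.42   0.015]
side {'fov_y': 56.86544959019377, 'cx': 252.2647601006389, 'cy': 191.13900565315421, 'k1': -0.0019421543882531778, 'position': array([0.50570931, 0.6933217 , 0.51585017]), 'orientation': array([ 62.64549094,   0.74149643, 176.18075158])}
kit_tray 0.93 [245.4 229. ] [ 0.479 -0.058  0.02 ]
kit_tray 0.35 [241.5 275.1] [0.496 0.115 0.02 ]
pocket_scale 0.69 [250.7 188.1] [ 0.453 -0.253  0.036]
dose_scoop 0.81 [247. 171.] [ 0.457 -0.397  0.028]
paper_cup 0.94 [241.4 278.9] [0.497 0.138 0.03 ]
wipe_bottle 0.82 [257.2 148. ] [ 0.41  -0.554  0.05 ]
deck_edge 0.87 [246.9 224.8] [ 0.475 -0.078  0.019]
pocket 0.71 [245.7 225.9] [ 0.477 -0.09   0.008]
scoop_handle 0.65 [245.2 172.6] [ 0.464 -0.389  0.026]
```

View pics/scene0.png

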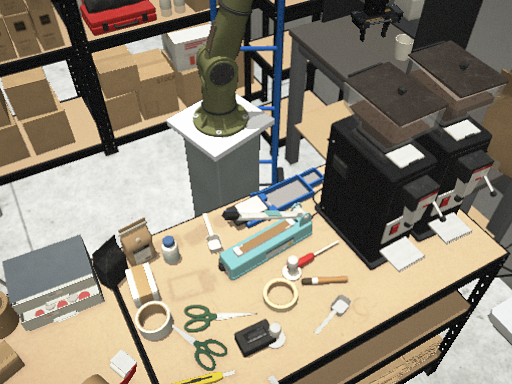

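View pics/side0.png

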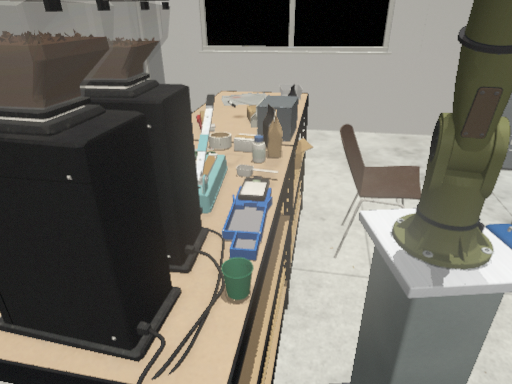

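The tray's +y runs roughly along world +y, with the scale behind it at about side pixel (253,190). The scoop is at about (255,171), the cup at (237,279) and the bottle at (259,150). The scene view is partly blocked by the teal sealer, and its scoop and cup detections look doubtful. I'll move in for a wrist view.

Request:
apply_moves:
  moves:
    - [-1,-0.38,-0.5,0,0,0.465,0]
    - [-1,-0.38,-0.5,0,0,0.465,0]
    - [-1,-0.38,-0.5,0,0,0.465,0]
    - [-1,-0.38,-0.5,0,0,0.465,0]
    - [-1,-0.38,-0.5,0,0,0.465,0]
    - [-1,-0.38,-0.5,0,0,0.465,0]
    - [-1,-0.38,-0.5,0,0,0.465,0]

```text
time_s: 1.7
tool_pos: [0.4101, 0.4489, 0.3232]
tool_rot: [179.9, -0.1, 116.8]
force: [-0.2, 0.4, -0.2]
grip_width: 0.0391
grasp_force: 0.0
```

```bash
cat >> h.py <<'E'
def to(x,y,z,yaw,o=None):
    o=o or env.get_obs(); R0=rot(o['tool_rot']); R1=R.from_euler('xyz',[180,0,yaw],degrees=True).as_matrix()
    s=R0.T@(np.array([x,y,z])-o['tool_pos'])/.2; w=R.from_matrix(R0.T@R1).as_rotvec()/1.5
    print('MOVE',np.round(s,3),np.round(w,3),'rows',max(np.linalg.norm(s)*4,np.degrees(np.linalg.norm(w)*1.5)/8.59))
def st():
    o=env.get_obs(); print('t',round(o['time_s'],2),np.round(o['tool_pos'],4),np.round(o['tool_rot'],1),'q',np.round(o['qpos'],0),'F',np.round(o['force'],1),'w',round(o['grip_width'],4),o['grasp_force']); return o
E
python3 -c "
from h import *
st(); to(.48,.28,.32,82)"
```

```text
t 1.7 [0.4101 0.4489 0.3232] [ 1.799e+02 -1.000e-01  1.168e+02] q [-56.  12.   7.  80.  -1.  88. -22.] F [-0.2  0.4 -0.2] w 0.0391 0.0
MOVE [-0.911 -0.069  0.015] [ 0.    -0.001  0.405] rows 4.054182889314893
```

Request:
apply_moves:
  moves:
    - [-0.91,-0.07,0,0,0,0.405,0]
    - [-0.91,-0.07,0,0,0,0.405,0]
    - [-0.91,-0.07,0,0,0,0.405,0]
    - [-0.91,-0.07,0,0,0,0.405,0]
    - [-0.91,-0.07,0,0,0,0.405,0]

```text
time_s: 2.2
tool_pos: [0.481, 0.276, 0.3223]
tool_rot: [180.0, 0.1, 81.6]
force: [-1.1, -0.1, 0.4]
grip_width: 0.0022
grasp_force: 0.0
```

Request:
apply_moves:
  moves:
    - [-1,0.12,0,0,0,0,0]
    - [-1,0.12,0,0,0,0,0]
    - [-1,0.12,0,0,0,0,0]
    - [-1,0.12,0,0,0,0,0]
    - [-1,0.12,0,0,0,0,0]

```text
time_s: 2.7
tool_pos: [0.4754, 0.0735, 0.3228]
tool_rot: [180.0, 0.1, 81.7]
force: [0.4, 0.2, 0.3]
grip_width: 0.0003
grasp_force: 0.0
```

Request:
apply_moves:
  moves:
    - [-0.9,0.12,0,0,0,0,0]
    - [-0.9,0.12,0,0,0,0,0]
    - [-0.9,0.12,0,0,0,0,0]
    - [-0.9,0.12,0,0,0,0,0]
    - [-0.9,0.12,0,0,0,0,0]

```text
time_s: 3.2
tool_pos: [0.4743, -0.1056, 0.3225]
tool_rot: [180.0, 0.1, 81.8]
force: [-1.0, 0.3, -0.8]
grip_width: 0.0003
grasp_force: 0.0
```

```bash
python3 - <<'E'
from h import *
st(); n='wrist'
c=viewer.get_calibration(n); print(c)
im=viewer.read_camera(n); save(im,n+'1')
for t,z in [('kit_tray',.02),('pocket_scale',.036),('dose_scoop',.028),('paper_cup',.03),('wipe_bottle',.05),('deck_edge',.019),('recess',.004),('pocket',.008),('scoop_handle',.026),('scoop_bowl',.015)]:
    for d in boxes_of(n,t)[:2]: print(t,round(d['conf'],2),np.round(d['location'],1),np.round(hit(c,d['location'],z),3))
E
```

```text
t 3.2 [ 0.4743 -0.1056  0.3225] [1.80e+02 1.00e-01 8.18e+01] q [-30.  -6.  37.  97.   4.  87.  -2.] F [-1.   0.3 -0.8] w 0.0003 0.0
{'fov_y': 59.561991843261325, 'cx': 254.47762149525903, 'cy': 194.1351776663208, 'k1': -0.09966948521110587, 'position': array([ 0.48566965, -0.02991743,  0.48425468]), 'orientation': array([-16.17192681,  -0.05999463,  -8.07600751])}
pocket_scale 0.62 [239.8 229.9] [ 0.439 -0.209  0.036]
deck_edge 0.93 [254.8 142.9] [ 0.478 -0.09   0.019]
recess 0.67 [252.9 142.7] [ 0.475 -0.092  0.004]
pocket 0.75 [255.3 142.2] [ 0.479 -0.091  0.008]
```

View pics/wrist1.png

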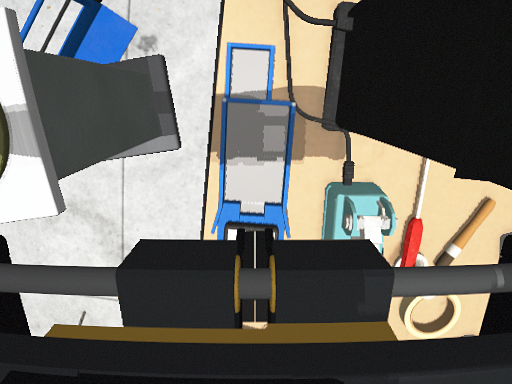

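The wrist view shows the tray: pocket at columns 227–274, rows 43–100, recess down to row 203, and the deck notch at about (252,208). The scale sits under the gripper at about row 230 and the sealer is at (355,215). I'll zoom in for the tray corners.

```bash
python3 - <<'E'
import cv2
im=cv2.imread('pics/wrist1.png')[35:250,200:310]
im=cv2.resize(im,None,fx=2.75,fy=2.75,interpolation=cv2.INTER_CUBIC)
im=cv2.hconcat([im[:300],im[291:591]]) if 0 else im
cv2.imwrite('pics/crop1.png',im); print(im.shape)
E
```

```text
(591, 302, 3)
```

View pics/crop1.png

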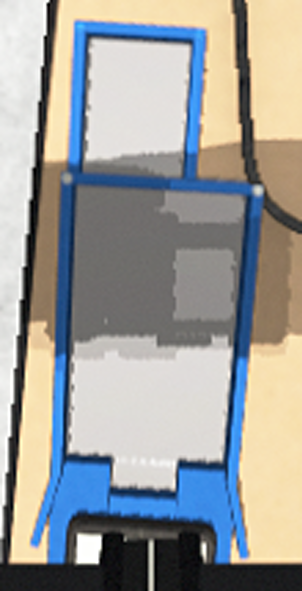

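The crop shows the rim corners, the recess floor corners at about row 460 and the notch's back at about row 490. I'll fit the tray pose to these.

```bash
cat > fit.py <<'E'
from h import *
from scipy.optimize import least_squares
o=env.get_obs(); c=viewer.get_calibration('wrist')
obs=np.array([(66,457),(108,459),(178,466),(223,468),(109,488),(178,493),(76,187),(250,194),(76,22),(206,31)])/2.75+[200,35]
mod=np.array([(-43,-71.5,4),(-18.5,-71.5,4),(18.5,-71.5,4),(43,-71.5,4),(-18.5,-88.5,4),(18.5,-88.5,4),(-43,71.5,28),(43,71.5,28),(-45.5,147,28),(15.5,147,28)])/1000
def T(p,m): 
    a=np.radians(p[2]*100); return np.c_[m[:,:2]@np.array([[np.cos(a),np.sin(a)],[-np.sin(a),np.cos(a)]])+p[:2],m[:,2]]
f=lambda p:(proj(c,T(p,mod))-obs).ravel()
r=least_squares(f,[.475,-.09,-.08],loss='soft_l1'); print(r.x*[1,1,100]); print(np.round(r.fun.reshape(-1,2),1))
E
python3 fit.py
```

```text
[  0.47668456  -0.10655452 -11.40729549]
[[-0.1 -0.3]
 [ 1.   0. ]
 [ 0.1 -1.1]
 [-0.  -0.8]
 [ 0.   0.1]
 [-0.7 -0.2]
 [-0.9  0.2]
 [ 0.5  1.9]
 [-0.1  0.2]
 [ 0.2  0.1]]
```

```bash
python3 -c "
from h import *
o=st(); to(.45,-.28,.32,78.6); to(.43,-.45,.32,78.6)"
```

```text
t 3.75 [ 0.4747 -0.1019  0.3225] [180.   -0.   82.2] q [-30.  -6.  36.  97.   4.  87.  -2.] F [-1.2  0.1 -0.4] w 0.0003 0.0
MOVE [-0.899 -0.001  0.013] [ 0.    -0.     0.041] rows 3.597230358033601
MOVE [-1.755  0.016  0.013] [ 0.    -0.     0.041] rows 7.020132714608489
```

Request:
apply_moves:
  moves:
    - [-0.88,0,0,0,0,0.041,0]
    - [-0.88,0,0,0,0,0.041,0]
    - [-0.88,0,0,0,0,0.041,0]
    - [-0.88,0,0,0,0,0.041,0]

```text
time_s: 4.15
tool_pos: [0.4485, -0.2815, 0.3231]
tool_rot: [179.9, 0.1, 78.3]
force: [0.2, 0.7, -0.4]
grip_width: 0.0003
grasp_force: 0.0
```

Request:
apply_moves:
  moves:
    - [-0.88,0,0,0,0,0,0]
    - [-0.88,0,0,0,0,0,0]
    - [-0.88,0,0,0,0,0,0]
    - [-0.88,0,0,0,0,0,0]
    - [-0.88,0,0,0,0,0,0]
    - [-0.88,0,0,0,0,0,0]
    - [-0.88,0,0,0,0,0,0]

```text
time_s: 4.85
tool_pos: [0.4167, -0.4477, 0.3224]
tool_rot: [180.0, -0.1, 78.7]
force: [1.5, 0.9, 0.7]
grip_width: 0.0003
grasp_force: 0.0
```

```bash
sed -i "s/^o=env.*$/c=viewer.get_calibration('wrist'); c['position']=np.array([0.48566965,-0.02991743,0.48425468]); c['orientation']=np.array([-16.17192681,-0.05999463,-8.07600751])/" fit.py; python3 fit.py; python3 - <<'E'
from h import *
st(); n='wrist'
c=viewer.get_calibration(n); print(c['position'],c['orientation'])
im=viewer.read_camera(n); save(im,n+'2')
for t,z in [('pocket_scale',.036),('dose_scoop',.028),('paper_cup',.03),('wipe_bottle',.05),('deck_edge',.019),('scoop_handle',.026),('scoop_bowl',.015)]:
    for d in boxes_of(n,t)[:2]: print(t,round(d['conf'],2),np.round(d['location'],1),np.round(hit(c,d['location'],z),3))
import pickle; pickle.dump((c,[masks_of(n,t)[:1] for t in ['dose_scoop','pocket_scale']]),open('m2.pkl','wb'))
cv2.imwrite('pics/wrist2b.png',cv2.resize(im[:,:,::-1],None,fx=1.55,fy=1.55,interpolation=cv2.INTER_CUBIC))
E
```

```text
[  0.47635376  -0.1106373  -11.71080251]
[[-0.1 -0.3]
 [ 1.  -0. ]
 [ 0.1 -1.1]
 [-0.  -0.8]
 [ 0.   0.1]
 [-0.7 -0.2]
 [-0.9  0.3]
 [ 0.6  2. ]
 [-0.1  0.2]
 [ 0.2  0.1]]
t 4.85 [ 0.4167 -0.4477  0.3224] [ 1.80e+02 -1.00e-01  7.87e+01] q [ -0.  18.  58.  81. -15.  89.  45.] F [1.5 0.9 0.7] w 0.0003 0.0
[ 0.43209062 -0.37315461  0.4843049 ] [-16.0375686   -0.0559611  -11.21675604]
pocket_scale 0.63 [244.1  31.7] [ 0.436 -0.29   0.036]
dose_scoop 0.61 [275.7 132. ] [ 0.452 -0.422  0.028]
paper_cup 0.44 [274.5 132.9] [ 0.45  -0.423  0.03 ]
wipe_bottle 0.91 [260.  222.8] [ 0.408 -0.538  0.05 ]
deck_edge 0.56 [277.4  18.3] [ 0.481 -0.279  0.019]
scoop_handle 0.96 [279.5 133.7] [ 0.457 -0.425  0.026]
scoop_bowl 0.95 [277.1 133. ] [ 0.454 -0.425  0.015]
```

View pics/wrist2b.png

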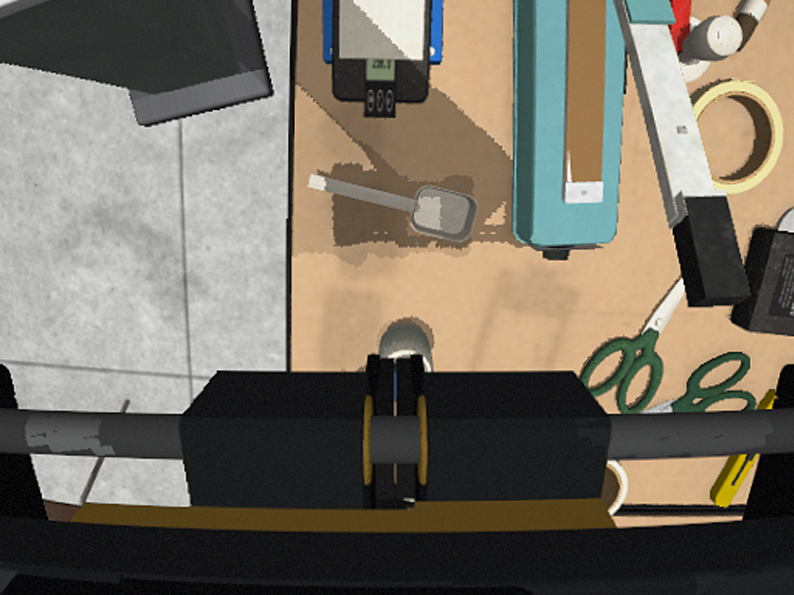

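The wrist view shows the scale's rear end at 1.55× pixels (333–430, 98), with its tab to (380,116). The scoop's handle tip is at (313,181) and its bowl spans (413–475, 187–243). The bottle is at (405,345), just under the fingers. The detectors agree on the scoop, but "paper_cup" here is a false detection.

```bash
python3 - <<'E'
from h import *; import pickle
c,ms=pickle.load(open('m2.pkl','rb'))
P=lambda u,v,z: hit(c,(u/1.55,v/1.55),z)[:2]
o=np.array([.4764,-.1106]); a=np.radians(-11.7); X=np.array([np.cos(a),np.sin(a)]);Y=np.array([-X[1],X[0]])
tr=lambda p:np.round([(p-o)@X*1000,(p-o)@Y*1000],1)
for n,u,v,z in [('deck L rear',324,62,.019),('deck R rear',441,62,.019),('scale rearL',333,99,.03),('scale rearR',430,96,.03),('tab end',380,117,.028),('left top',338,10,.034),('right top',433,10,.034)]: print(n,P(u,v,z),tr(P(u,v,z)))
m=ms[0][0]['pixels']; print(m.sum())
v,u=np.nonzero(m); Q=np.array([hit(c,(a,b),.027)[:2] for a,b in zip(u,v)])
h0=P(312,182,.026); 
# main axis
cnt=cv2.minAreaRect((Q*1e4).astype(np.float32)); print('rect',np.array(cnt[0])/10,np.array(cnt[1])/10,cnt[2])
_,_,V=np.linalg.svd(Q-Q.mean(0)); ax=V[0]*np.sign(V[0,0]); s=(Q-Q.mean(0))@ax; print('ax',np.degrees(np.arctan2(ax[1],ax[0])),s.min(),s.max())
hs=Q[s<s.min()+.085]; hs=hs[((hs-hs.mean(0))@ax)>-.04]
_,_,V=np.linalg.svd(hs-hs.mean(0)); hx=V[0]*np.sign(V[0,0]); print('handle dir',np.degrees(np.arctan2(hx[1],hx[0])),hs.mean(0))
s=(Q-hs.mean(0))@hx; org=hs.mean(0)+hx*(s.min()+s.max())/2; print('origin',org,'len',np.ptp(s),'grasp',org-.008*hx,'bowl',org+.046*hx)
b=Q[s>s.max()-.04];print('bowl lateral',np.ptp((b-org)@np.array([-hx[1],hx[0]])),((b-org)@np.array([-hx[1],hx[0]])).mean())
E
```

```text
deck L rear [ 0.38909816 -0.28807068] [ -49.5 -191.5]
deck R rear [ 0.48544152 -0.30737841] [  48.8 -190.9]
scale rearL [ 0.39101714 -0.32029635] [ -41.1 -222.7]
scale rearR [ 0.47040446 -0.33374582] [  39.4 -219.7]
tab end [ 0.42634832 -0.34215543] [  -2.1 -236.9]
left top [ 0.41015919 -0.25388008] [ -35.8 -153.7]
right top [ 0.48466889 -0.2687955 ] [  40.2 -153.2]Traceback (most recent call last):
  File "<stdin>", line 7, in <module>
IndexError: list index out of range
```

```bash
python3 - <<'E'
from h import *; import pickle
c,ms=pickle.load(open('m2.pkl','rb')); P=lambda u,v,z: hit(c,(u/1.55,v/1.55),z)
print('sealer near-left top corner at heights',[np.round(P(514,238,z),3) for z in (0,.03,.06)])
print('handle tip',P(311,182,.027),'junction',P(414,207,.027),'bowl far',P(472,219,.02))
o=st(); to(.4253,-.3574,.12,-11.7)
E
```

```text
sealer near-left top corner at heights [array([ 0.528, -0.471,  0.   ]), array([ 0.522, -0.465,  0.03 ]), array([ 0.516, -0.459,  0.06 ])]
handle tip [ 0.3569928 -0.3831718  0.027    ] junction [ 0.44028792 -0.42186647  0.027     ] bowl far [ 0.48930424 -0.44300419  0.02      ]
t 5.35 [ 0.4157 -0.449   0.3226] [180.   -0.   78.6] q [ -0.  18.  58.  81. -15.  89.  45.] F [ 0.1 -0.2  0.2] w 0.0003 0.0
MOVE [ 0.458 -0.044  1.013] [ 0.    -0.     1.051] rows 10.51133264042984
```

Request:
apply_moves:
  moves:
    - [0.46,-0.04,0.9,0,0,0.99,0]
    - [0.46,-0.04,0.9,0,0,0.99,0]
    - [0.46,-0.04,0.9,0,0,0.99,0]
    - [0.46,-0.04,0.9,0,0,0.99,0]
    - [0.46,-0.04,0.9,0,0,0.99,0]
    - [0.46,-0.04,0.9,0,0,0.99,0]
    - [0.46,-0.04,0.9,0,0,0.99,0]
    - [0.46,-0.04,0.9,0,0,0.99,0]
    - [0.46,-0.04,0.9,0,0,0.99,0]
    - [0.46,-0.04,0.9,0,0,0.99,0]
    - [0.46,-0.04,0.9,0,0,0.99,0]
    - [0.46,-0.04,0.9,0,0,0.99,0]

```text
time_s: 6.55
tool_pos: [0.4259, -0.3574, 0.1426]
tool_rot: [-180.0, -0.0, -6.3]
force: [0.1, -0.4, -0.2]
grip_width: 0.0003
grasp_force: 0.0
```

```bash
python3 - <<'E'
from h import *
o=st(); to(.4253,-.3574,.023,-11.7)
E
```

```text
t 6.55 [ 0.4259 -0.3574  0.1426] [-180.    -0.    -6.3] q [-20.  20.  69. 104. -20.  69. -42.] F [ 0.1 -0.4 -0.2] w 0.0003 0.0
MOVE [-0.003  0.     0.598] [-0.    -0.     0.063] rows 2.391438369992062
```

Request:
apply_moves:
  moves:
    - [0,0,0.2,0,0,0.063,0]
    - [0,0,0.4,0,0,0.063,0]
    - [0,0,0.5,0,0,0.063,0]
    - [0,0,0.595,0,0,0.063,0]
    - [0,0,0.595,0,0,0.063,0]
    - [0,0,0.595,0,0,0.063,0]

```text
time_s: 7.15
tool_pos: [0.4259, -0.3577, 0.0239]
tool_rot: [180.0, 0.0, -11.9]
force: [0.2, 0.5, 0.6]
grip_width: 0.0007
grasp_force: 0.0
```

```bash
python3 - <<'E'
from h import *
o=st(); Y=np.array([.2028,.9792]); T=np.array([.4764,-.1106])
for y in (-.15,-.085): p=T+Y*y; to(p[0],p[1],.023,-11.7)
E
```

```text
t 7.15 [ 0.4259 -0.3577  0.0239] [180.    0.  -11.9] q [-13.  29.  61. 110. -30.  58. -40.] F [0.2 0.5 0.6] w 0.0007 0.0
MOVE [-0.005 -0.511  0.004] [ 0.     0.    -0.002] rows 2.044861743254519
MOVE [-0.006 -0.836  0.004] [ 0.     0.    -0.002] rows 3.3447876589264256
```

Request:
apply_moves:
  moves:
    - [0,-0.04,0,0,0,0,0]
    - [0,-0.08,0,0,0,0,0]
    - [0,-0.12,0,0,0,0,0]
    - [0,-0.16,0,0,0,0,0]
    - [0,-0.2,0,0,0,0,0]
    - [0,-0.24,0,0,0,0,0]
    - [0,-0.28,0,0,0,0,0]
    - [0,-0.32,0,0,0,0,0]
    - [0,-0.36,0,0,0,0,0]
    - [0,-0.4,0,0,0,0,0]
    - [0,-0.44,0,0,0,0,0]
    - [0,-0.48,0,0,0,0,0]
    - [0,-0.51,0,0,0,0,0]
    - [0,-0.51,0,0,0,0,0]

```text
time_s: 8.55
tool_pos: [0.4474, -0.2563, 0.0234]
tool_rot: [-179.9, 0.0, -11.8]
force: [-0.8, 0.2, -0.3]
grip_width: 0.0006
grasp_force: 0.0
```

```bash
python3 - <<'E'
from h import *
o=st(); Y=np.array([.2028,.9792]); T=np.array([.4764,-.1106])
print((o['tool_pos'][:2]-T)@Y, (o['tool_pos'][:2]-T)@[.9792,-.2028])
im=viewer.read_camera('wrist'); save(im,'wrist3'); c=viewer.get_calibration('side')
im=viewer.read_camera('side'); s=cv2.resize(im[150:280,190:330],None,fx=3.5,fy=3.5,interpolation=cv2.INTER_CUBIC)
save(np.hstack([cv2.resize(viewer.read_camera('wrist'),(310,455)) ,s[:455]]),'mix3')
E
```

```text
t 8.55 [ 0.4474 -0.2563  0.0234] [-179.9    0.   -11.8] q [-28.  25.  64. 116. -27.  56. -52.] F [-0.8  0.2 -0.3] w 0.0006 0.0
-0.14852050255861998 0.0011101465464070114
```

View pics/mix3.png

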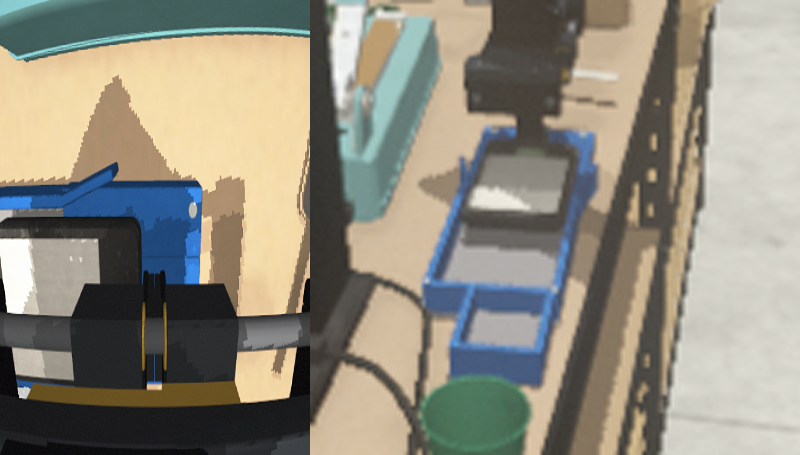

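The side view shows the scale straight between the guides with its front over the recess, so I'll push on.

Request:
apply_moves:
  moves:
    - [0,-0.05,0,0,0,0,0]
    - [0,-0.11,0,0,0,0,0]
    - [0,-0.17,0,0,0,0,0]
    - [0,-0.24,0,0,0,0,0]
    - [0,-0.31,0,0,0,0,0]
    - [0,-0.35,0,0,0,0,0]
    - [0,-0.35,0,0,0,0,0]

```text
time_s: 9.4
tool_pos: [0.4619, -0.1876, 0.0234]
tool_rot: [-180.0, 0.0, -11.8]
force: [0.0, -0.5, 0.0]
grip_width: 0.0003
grasp_force: 0.0
```

```bash
python3 - <<'E'
from h import *
o=st(); Y=np.array([.2028,.9792]); T=np.array([.4764,-.1106])
print((o['tool_pos'][:2]-T)@Y, (o['tool_pos'][:2]-T)@[.9792,-.2028])
im=viewer.read_camera('side'); s=cv2.resize(im[180:270,200:300],None,fx=4.5,fy=4.5,interpolation=cv2.INTER_CUBIC)
save(s,'s4')
E
```

```text
t 9.4 [ 0.4619 -0.1876  0.0234] [-180.     0.   -11.8] q [-38.  22.  66. 118. -25.  55. -61.] F [ 0.  -0.5  0. ] w 0.0003 0.0
-0.07838293488578865 0.0014007759090988792
```

View pics/s4.png

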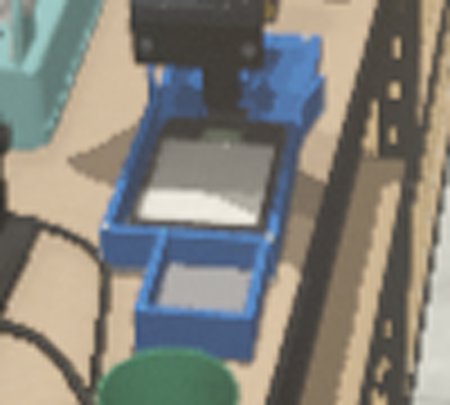

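The scale has dropped and lies flat in the recess, with its near edge at the end wall (about row 220). Next I'll lift and go for the scoop.

Request:
apply_moves:
  moves:
    - [0,0,-0.25,0,0,0,0]
    - [0,0,-0.5,0,0,0,0]
    - [0,0,-0.6,0,0,0,0.5]
    - [0,0,-0.6,0,0,0,0.5]

```text
time_s: 9.85
tool_pos: [0.4636, -0.1907, 0.1466]
tool_rot: [-179.8, -0.4, -12.0]
force: [0.6, 0.1, 0.2]
grip_width: 0.0097
grasp_force: 0.0
```

```bash
python3 - <<'E'
from h import *
o=st(); to(.416,-.41,.15,-24.7)
E
```

```text
t 9.85 [ 0.4636 -0.1907  0.1466] [-179.8   -0.4  -12. ] q [-47.   4.  70. 112.  -5.  67. -77.] F [0.6 0.1 0.2] w 0.0097 0.0
MOVE [-0.005  1.122 -0.02 ] [-0.002 -0.004  0.148] rows 4.489185545488184
```

Request:
apply_moves:
  moves:
    - [0,0.25,0.05,0,0,0.03,0.5]
    - [0,0.5,0.1,0,0,0.06,0.5]
    - [0,0.75,0.15,0,0,0.1,0.5]
    - [0,0.98,0.2,0,0,0.148,0.5]
    - [0,0.98,0.2,0,0,0.148,0.5]
    - [0,0.98,0.2,0,0,0.148,0.5]

```text
time_s: 10.45
tool_pos: [0.4174, -0.3832, 0.1016]
tool_rot: [179.9, 0.2, -25.0]
force: [0.6, 1.2, 0.7]
grip_width: 0.0424
grasp_force: 0.0
```

```bash
python3 - <<'E'
from h import *
o=st(); to(.416,-.41,.016,-24.7)
c=viewer.get_calibration('wrist'); im=viewer.read_camera('wrist'); print(c['position'],c['orientation'])
save(im,'w5')
for t in ['dose_scoop','scoop_bowl','scoop_handle']:
    for d in boxes_of('wrist',t)[:1]: print(t,d['conf'],d['location'],hit(c,d['location'],.027))
E
```

```text
t 10.45 [ 0.4174 -0.3832  0.1016] [179.9   0.2 -25. ] q [-13.  25.  65. 105. -24.  66. -55.] F [0.6 1.2 0.7] w 0.0424 0.0
MOVE [0.052 0.124 0.428] [ 0.001  0.003 -0.004] rows 1.7945471677097171
[ 0.48789733 -0.41563247  0.26317288] [-1.63501282e+01 -4.07497946e-02 -1.14953592e+02]
dose_scoop 0.91 [287.6, 132.9] [ 0.45568944 -0.42637546  0.027     ]
scoop_bowl 0.71 [287.2, 134.0] [ 0.45510418 -0.42581431  0.027     ]
scoop_handle 0.95 [292.5, 131.7] [ 0.45501924 -0.42982612  0.027     ]
```

View pics/w5.png

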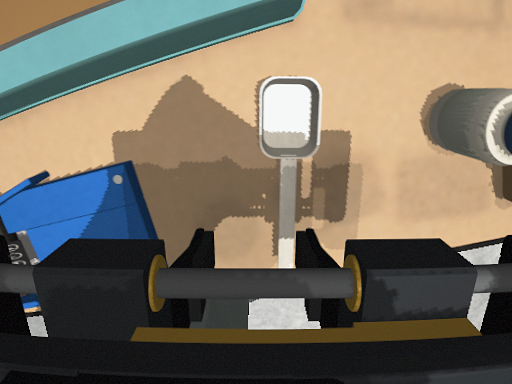

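The scoop is in view. Its rim spans columns 259–321 and rows 76–158, and the handle runs from (289,165) to (287,265), close to the tool's x axis.

```bash
python3 - <<'E'
from h import *
c=viewer.get_calibration('wrist');c['position']=np.array([ 0.48789733,-0.41563247,0.26317288]);c['orientation']=np.array([-16.3501282,-.040749794,-114.953592])
P=lambda u,v,z=.028: hit(c,(u,v),z)[:2]
f,b=P(290,76),P(290,158); h=P(287.5,262,.029); n=P(289,165,.029)
d=(n-h); d2=f-h
print(f,b,h,n,np.linalg.norm(f-b),P(259,117),P(321,117),np.linalg.norm(P(259,117)-P(321,117)),np.degrees(np.arctan2(d[1],d[0])),np.degrees(np.arctan2(d2[1],d2[0])))
a=np.radians(-25);u=np.array([np.cos(a),np.sin(a)]); bc=(f+b)/2; print('bowlc',bc,'grasp',bc-.054*u)
g=bc-.054*u; to(g[0],g[1],.016,-24.7)
E
```

```text
[ 0.49006962 -0.44310024] [ 0.43886568 -0.42080881] [ 0.36484565 -0.38687733] [ 0.43474874 -0.41814308] 0.055845780742010874 [ 0.47408831 -0.41282195] [ 0.45621116 -0.45173428] 0.042822442556199464 -24.09766948778181 -24.17907146080483
bowlc [ 0.46446765 -0.43195453] grasp [ 0.41552703 -0.40913314]
MOVE [0.033 0.151 0.436] [-0.001  0.     0.003] rows 1.8495315929759688
```

Request:
apply_moves:
  moves:
    - [0.033,0.15,0.15,0,0,-0.003,0.5]
    - [0.033,0.15,0.3,0,0,-0.003,0.5]
    - [0.033,0.15,0.4,0,0,-0.003,0.5]
    - [0.033,0.15,0.434,0,0,-0.003,0.5]
    - [0.033,0.15,0.434,0,0,-0.003,0.5]
    - [0.033,0.15,0.434,0,0,-0.003,0.5]

```text
time_s: 11.25
tool_pos: [0.4158, -0.4107, 0.0179]
tool_rot: [180.0, -0.1, -24.3]
force: [-0.5, -1.1, -0.1]
grip_width: 0.0435
grasp_force: 0.0
```

Request:
apply_moves:
  moves:
    - [0,0,0,0,0,0,0.25]
    - [0,0,0,0,0,0,0.1]
    - [0,0,0,0,0,0,0]
    - [0,0,0,0,0,0,0]
    - [0,0,0,0,0,0,0]
    - [0,0,0,0,0,0,0]
  grip_force: 25

```text
time_s: 11.85
tool_pos: [0.4145, -0.4109, 0.0168]
tool_rot: [-180.0, -0.0, -24.4]
force: [0.3, -0.4, 0.2]
grip_width: 0.0107
grasp_force: 25.0
```

```bash
python3 - <<'E'
from h import *
o=st()
E
```

```text
t 11.85 [ 0.4145 -0.4109  0.0168] [-180.    -0.   -24.4] q [ -4.  33.  58. 106. -32.  59. -47.] F [ 0.3 -0.4  0.2] w 0.0107 24.996811151504517
```

Request:
apply_moves:
  moves:
    - [0,0,-0.15,0,0,0,0]
    - [0,0,-0.3,0,0,0,0]
    - [0,0,-0.5,0,0,0,0]
    - [0,0,-0.7,0,0,0,0]
    - [0,0,-0.7,0,0,0,0]

```text
time_s: 12.35
tool_pos: [0.4163, -0.414, 0.1619]
tool_rot: [179.9, -0.5, -24.4]
force: [-0.0, -1.1, -0.7]
grip_width: 0.0107
grasp_force: 25.0
```

```bash
python3 - <<'E'
from h import *
o=st(); to(.43,-.30,.16,50); 
E
```

```text
t 12.35 [ 0.4163 -0.414   0.1619] [179.9  -0.5 -24.4] q [-11.  23.  66.  99. -22.  72. -54.] F [-0.  -1.1 -0.7] w 0.0107 24.996880888938904
MOVE [-0.173 -0.547  0.007] [ 0.005 -0.004 -0.866] rows 8.663356432246186
```

Request:
apply_moves:
  moves:
    - [0,-0.1,0,0,0,-0.1,0]
    - [0,-0.2,0,0,0,-0.2,0]
    - [-0.05,-0.3,0,0,0,-0.3,0]
    - [-0.1,-0.4,0,0,0,-0.4,0]
    - [-0.15,-0.5,0,0,0,-0.5,0]
    - [-0.173,-0.547,0,0,0,-0.6,0]
    - [-0.173,-0.547,0,0,0,-0.7,0]
    - [-0.173,-0.547,0,0,0,-0.8,0]
    - [-0.173,-0.547,0,0,0,-0.866,0]
    - [-0.173,-0.547,0,0,0,-0.866,0]

```text
time_s: 13.35
tool_pos: [0.4276, -0.2967, 0.156]
tool_rot: [-179.9, -0.0, 50.0]
force: [-0.7, -0.3, -0.4]
grip_width: 0.0109
grasp_force: 25.0
```

```bash
python3 - <<'E'
from h import *
o=st(); T=np.array([.4764,-.1106]); X=np.array([.9792,-.2028]); Y=np.array([.2028,.9792])
p=T-.015*X+.0555*Y; print(p); q=p-.09*Y; to(q[0],q[1],.14,78.3); to(p[0],p[1],.12,78.3)
E
```

```text
t 13.35 [ 0.4276 -0.2967  0.156 ] [-179.9   -0.    50. ] q [-21.   7.  57. 108.  -6.  68.  -2.] F [-0.7 -0.3 -0.4] w 0.0109 24.995249211788177
[ 0.4729674 -0.0532124]
MOVE [ 0.682 -0.395  0.081] [-0.001 -0.    -0.329] rows 3.2893574914246737
MOVE [ 1.079 -0.608  0.181] [-0.001 -0.    -0.329] rows 5.005582305025625
```

Request:
apply_moves:
  moves:
    - [0.15,-0.1,0,0,0,-0.1,0]
    - [0.35,-0.2,0,0,0,-0.2,0]
    - [0.52,-0.3,0,0,0,-0.3,0]
    - [0.68,-0.395,0.05,0,0,-0.329,0]
    - [0.68,-0.395,0.05,0,0,-0.329,0]
    - [0.68,-0.395,0.05,0,0,-0.329,0]

```text
time_s: 13.95
tool_pos: [0.4546, -0.1414, 0.1462]
tool_rot: [-179.9, 0.0, 78.3]
force: [0.2, -0.5, -0.5]
grip_width: 0.0107
grasp_force: 25.0
```

```bash
python3 - <<'E'
from h import *
viewer.read_camera('side');viewer.read_camera('side')
o=st(); c=viewer.get_calibration('wrist'); im=viewer.read_camera('wrist'); print(repr(c['position']),repr(c['orientation']))
save(im,'w6'); save(cv2.resize(im[0:290,140:400],None,fx=2.05,fy=2.05,interpolation=cv2.INTER_CUBIC),'w6c')
for t in ['dose_scoop','scoop_bowl','pocket']:
    for d in boxes_of('wrist',t)[:1]: print(t,d['conf'],d['location'])
E
```

```text
t 14.05 [ 0.4546 -0.1433  0.1467] [180.    0.   78.1] q [-32.  -1.  47. 114.   1.  67.   2.] F [-0.1 -0.1  0.2] w 0.0103 24.99641239643097
array([ 0.47092052, -0.06859021,  0.30844226]) array([-16.1433623 ,  -0.03404882, -11.79557737])
dose_scoop 0.92 [255.2, 158.3]
scoop_bowl 0.76 [251.7, 160.0]
pocket 0.78 [272.9, 62.3]
```

View pics/w6c.png

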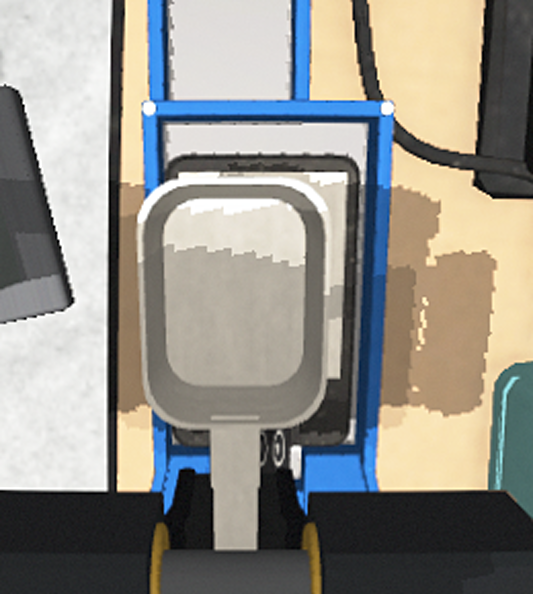

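The scale lies flat in the recess. The end-wall corner dots are at crop (149,107) and (388,107), the pocket walls' inner edges at columns 165 and 295, and the bowl rim at columns 137–327 and rows 178–430. From these I'll compute the tray and bowl offsets.

```bash
python3 - <<'E'
from h import *
c=viewer.get_calibration('wrist');c['position']=np.array([ 0.47092052,-0.06859021,0.30844226]);c['orientation']=np.array([-16.1433623,-.03404882,-11.79557737])
P=lambda u,v,z: hit(c,(140+u/2.05,v/2.05),z)[:2]
T=np.array([.4764,-.1106]); X=np.array([.9792,-.2028]); Y=np.array([.2028,.9792])
tr=lambda p:np.round([(p-T)@X*1000,(p-T)@Y*1000],1)
for n,u,v in [('dotL',149,107),('dotR',388,107),('wall far',260,101),('wall near',260,117),('pkL',165.5,80),('pkR',295.5,80),('recL near',158,130),('recR',379,130)]: print(n,tr(P(u,v,.028)))
tp=np.array([.4546,-.1433])
for z in (.155,.158,.161):
    L,Rr,t,b=P(137,300,z),P(327,300,z),P(233,178,z),P(233,430,z)
    bc=(L+Rr)/2*1; print(z,np.linalg.norm(L-Rr),np.linalg.norm(t-b),'x',tr((L+Rr)/2),'y',tr((t+b)/2),'tool',tr(tp))
h1,h2=P(235,545,.159),P(236,425,.159); d=h2-h1; print('handle ang',np.degrees(np.arctan2(d[1],d[0])),tr(h1),tr(h2))
E
```

```text
dotL [-46.7  75.6]
dotR [45.6 75.8]
wall far [-3.9 77.5]
wall near [-3.9 71.6]
pkL [-40.1  85.4]
pkR [ 9.6 85.3]
recL near [-43.4  67. ]
recR [42.4 67.2]
0.155 0.042541913140626886 0.056999015567921106 x [-14.4  18.4] y [-14.2  16.3] tool [-14.7 -36.4]
0.158 0.041710162230402546 0.05588460910190735 x [-14.4  18.9] y [-14.2  16.7] tool [-14.7 -36.4]
0.161 0.04087841132017821 0.0547702026358936 x [-14.4  19.3] y [-14.2  17.2] tool [-14.7 -36.4]
handle ang 77.78471784689893 [-13.9 -40.3] [-13.6  -9.7]
```

```bash
python3 - <<'E'
from h import *
c=viewer.get_calibration('wrist');c['position']=np.array([ 0.47092052,-0.06859021,0.30844226]);c['orientation']=np.array([-16.1433623,-.03404882,-11.79557737])
T=np.array([.4764,-.1106]); X=np.array([.9792,-.2028]); Y=np.array([.2028,.9792])
tr=lambda p:np.round([(p-T)@X*1000,(p-T)@Y*1000],1)
for u,v in [(473,185),(487,20),(500,100)]:
    print([tr(hit(c,(140+u/2.05,v/2.05),z)[:2]) for z in (0,.03,.06,.1,.15)])
c['position']=np.array([0.48566965,-0.02991743,0.48425468]); c['orientation']=np.array([-16.17192681,-0.05999463,-8.07600751])
for p in [(325,125),(336,20),(347,10),(345,128)]: print(p,[tr(hit(c,p,z)[:2]) for z in (0,.03,.06,.1,.15)])
o=st(); p=T-.0156*X+.0564*Y; to(p[0],p[1],.1,78.5); to(p[0],p[1],.0252,78.5)
im=cv2.imread('pics/wrist1.png'); cv2.imwrite('pics/g.png',cv2.resize(im[0:200,290:512],None,fx=3,fy=3,interpolation=cv2.INTER_CUBIC)[:, :]*2)
E
```

```text
[array([90.6, 47.6]), array([80.4, 46.8]), array([70.3, 46.1]), array([56.7, 45.1]), array([39.8, 43.9])]
[array([ 92.5, 115.9]), array([ 82.1, 108.5]), array([ 71.8, 101.2]), array([58. , 91.3]), array([40.7, 79. ])]
[array([100.1,  83.5]), array([89. , 79.3]), array([77.9, 75.1]), array([63.1, 69.4]), array([44.7, 62.4])]
(325, 125) [array([96.3, 49.9]), array([89.8, 51.8]), array([83.4, 53.7]), array([74.9, 56.3]), array([64.2, 59.5])]
(336, 20) [array([ 96.3, 191.5]), array([ 89.9, 184.7]), array([ 83.5, 177.8]), array([ 74.9, 168.7]), array([ 64.2, 157.3])]
(347, 10) [array([109.9, 205.8]), array([102.7, 198.1]), array([ 95.4, 190.3]), array([ 85.7, 180. ]), array([ 73.6, 167.1])]
(345, 128) [array([125.7,  47.7]), array([117.5,  49.8]), array([109.2,  51.8]), array([98.2, 54.6]), array([84.5, 58. ])]
t 14.25 [ 0.4548 -0.1432  0.1469] [180.    0.   78.2] q [-32.  -1.  47. 114.   1.  67.   2.] F [-0.2 -0.4 -0.5] w 0.0112 24.996592104434967
MOVE [ 0.464 -0.007  0.234] [ 0.     0.    -0.004] rows 2.077615861468775
MOVE [ 0.464 -0.007  0.608] [ 0.     0.    -0.004] rows 3.05926448029777
```

View pics/g.png

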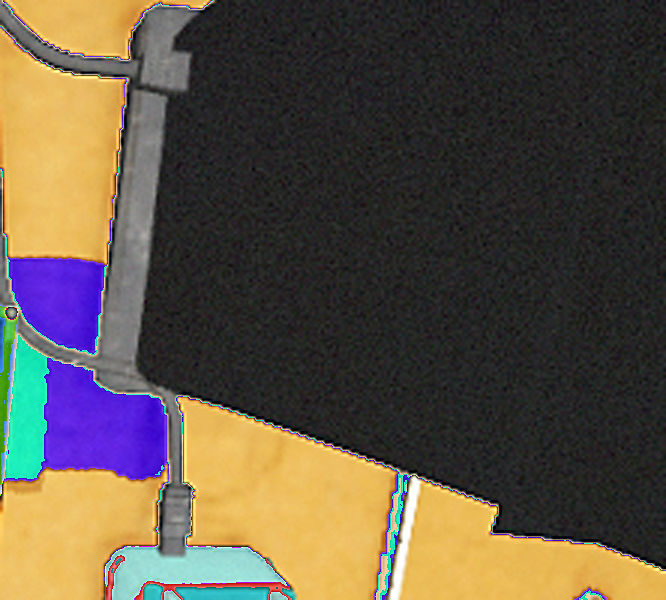

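The grinder's body starts at about tray x +105 mm, and the gripper body reaches about +80 mm, so it clears. I'll place the scoop now.

Request:
apply_moves:
  moves:
    - [0.15,0,0,0,0,0,0]
    - [0.3,0,0.05,0,0,-0.004,0]
    - [0.42,-0.007,0.15,0,0,-0.004,0]
    - [0.464,-0.007,0.28,0,0,-0.004,0]
    - [0.464,-0.007,0.28,0,0,-0.004,0]
    - [0.464,-0.007,0.28,0,0,-0.004,0]

```text
time_s: 14.85
tool_pos: [0.4722, -0.052, 0.091]
tool_rot: [-180.0, 0.1, 78.6]
force: [0.5, -0.8, 0.1]
grip_width: 0.0107
grasp_force: 25.0
```

```bash
python3 - <<'E'
from h import *
viewer.read_camera('side')
T=np.array([.4764,-.1106]); X=np.array([.9792,-.2028]); Y=np.array([.2028,.9792])
o=st(); p=T-.0156*X+.0564*Y; to(p[0],p[1],.0252,78.5)
c=viewer.get_calibration('wrist'); im=viewer.read_camera('wrist')
save(cv2.resize(im[60:290,140:380],None,fx=2.2,fy=2.2,interpolation=cv2.INTER_CUBIC),'w7')
tz=o['tool_pos'][2]-.0168+.028
for t in ['scoop_bowl']:
    for d in masks_of('wrist',t)[:1]:
        v,u=np.nonzero(d['pixels']); print(u.min(),u.max(),v.min(),v.max())
print(c['position'],c['orientation'],tz)
E
```

```text
t 14.9 [ 0.4729 -0.0523  0.0917] [179.9   0.   78.5] q [-37.   3.  42. 118.  -3.  60.  -6.] F [ 1.5 -0.1  0.3] w 0.0107 24.996591210365295
MOVE [ 0.    -0.002  0.333] [0.001 0.    0.   ] rows 1.330116353770449
206 301 86 328
[0.48841269 0.02254878 0.25346982] [-16.13070208  -0.10006984 -11.38253708] 0.10290509097660883
```

Now I'll descend gently in small steps.

Request:
apply_moves:
  moves:
    - [0,0,0.08,0,0,0,0]
    - [0,0,0.16,0,0,0,0]
    - [0,0,0.21,0,0,0,0]
    - [0,0,0.24,0,0,0,0]
    - [0,0,0.27,0,0,0,0]
    - [0,0,0.27,0,0,0,0]

```text
time_s: 15.6
tool_pos: [0.4722, -0.051, 0.0365]
tool_rot: [-180.0, 0.0, 78.6]
force: [0.1, 0.4, -1.2]
grip_width: 0.0108
grasp_force: 25.0
```

Request:
apply_moves:
  moves:
    - [0,0,0.02,0,0,0,0]
    - [0,0,0.04,0,0,0,0]
    - [0,0,0.06,0,0,0,0]
    - [0,0,0.06,0,0,0,0]
    - [0,0,0.06,0,0,0,0]

```text
time_s: 16.1
tool_pos: [0.4724, -0.0508, 0.0248]
tool_rot: [180.0, -0.0, 78.7]
force: [-0.8, -0.7, 0.7]
grip_width: 0.0106
grasp_force: 25.0
```

```bash
python3 - <<'E'
from h import *
T=np.array([.4764,-.1106]); X=np.array([.9792,-.2028]); Y=np.array([.2028,.9792])
o=st(); p=T-.0156*X+.0564*Y; to(p[0],p[1],.0252,78.5)
c=viewer.get_calibration('wrist'); im=viewer.read_camera('wrist')
a=cv2.resize(im[40:290,150:370],None,fx=1.9,fy=1.9,interpolation=cv2.INTER_CUBIC)
s=cv2.resize(viewer.read_camera('side')[190:290,200:290],None,fx=4.1,fy=4.1,interpolation=cv2.INTER_CUBIC)
h=min(len(a),len(s)); save(np.hstack([a[:h],s[:h]]),'mix8')
E
```

```text
t 16.1 [ 0.4724 -0.0508  0.0248] [180.   -0.   78.7] q [-35.  10.  41. 121.  -9.  52.  -0.] F [-0.8 -0.7  0.7] w 0.0106 24.996486604213715
MOVE [-0.007  0.002 -0.002] [ 0.    -0.     0.002] rows 0.030023558141800848
```

View pics/mix8.png

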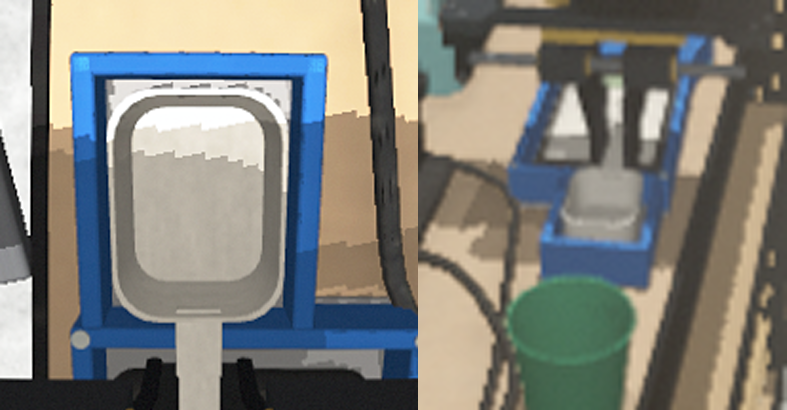

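The bowl sits inside the pocket with clearance on all sides. I'll open the fingers slightly and rise straight up.

Request:
apply_moves:
  moves:
    - [0,0,0,0,0,0,0.17]
    - [0,0,0,0,0,0,0.22]
    - [0,0,0,0,0,0,0.22]
    - [0,0,0,0,0,0,0.22]
    - [0,0,-0.04,0,0,0,0.22]
    - [0,0,-0.08,0,0,0,0.22]
    - [0,0,-0.16,0,0,0,0.22]
    - [0,0,-0.3,0,0,0,0.22]
    - [0,0,-0.5,0,0,0,0.22]
    - [0,0,-0.7,0,0,0,0.22]
    - [-0.3,0,-0.9,0,0,0,0.22]
    - [-0.55,0,-0.9,0,0,0,0.22]
    - [-0.55,0,-0.9,0,0,0,0.22]
    - [-0.55,0,-0.9,0,0,0,0.22]

```text
time_s: 17.6
tool_pos: [0.4503, -0.1628, 0.2065]
tool_rot: [179.8, -0.0, 78.3]
force: [-0.4, -1.2, -0.1]
grip_width: 0.0194
grasp_force: 0.0
```

```bash
python3 - <<'E'
from h import *
o=st(); c=viewer.get_calibration('wrist'); im=viewer.read_camera('wrist')
a=cv2.resize(im[0:260,150:370],None,fx=1.8,fy=1.8,interpolation=cv2.INTER_CUBIC)
s=cv2.resize(viewer.read_camera('side')[130:290,180:280],None,fx=3,fy=2.925,interpolation=cv2.INTER_CUBIC)
save(np.hstack([a,s]),'mix9')
E
```

```text
t 17.6 [ 0.4503 -0.1628  0.2065] [179.8  -0.   78.3] q [-34.  -5.  48. 109.   4.  74.   2.] F [-0.4 -1.2 -0.1] w 0.0194 0.0
```

View pics/mix9.png

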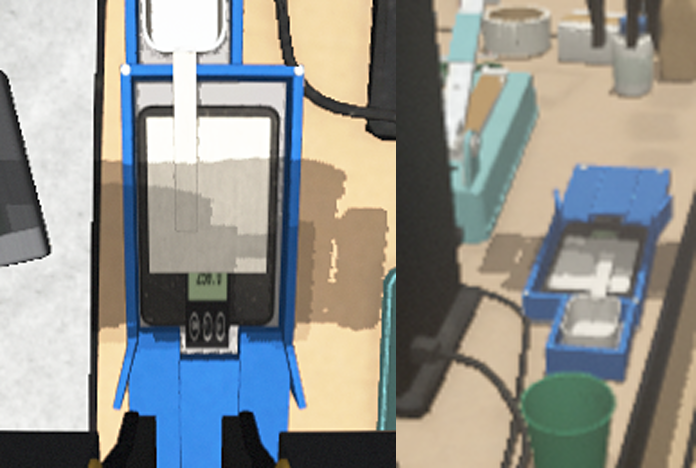

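The scoop is in the pocket with its handle over the scale, the cup is upright and the gripper is clear. I'll check numerically that the scale's rear is down.

```bash
python3 - <<'E'
from h import *
c=viewer.get_calibration('wrist'); st()
T=np.array([.4764,-.1106]); X=np.array([.9792,-.2028]); Y=np.array([.2028,.9792])
tr=lambda p:np.round([(p-T)@X*1000,(p-T)@Y*1000],1)
P=lambda u,v,z: tr(hit(c,(150+u/1.8,v/1.8),z)[:2])
for z in (.019,.034):
    print(z,'FL',P(139,107,z),'FR',P(278,107,z),'RL',P(139,322,z),'RR',P(275,325,z),'tab',P(208,352,z-.004))
print('wall',P(208,77,.028),'decknotch back',P(208,352,.019),'deck edge',P(160,328,.004),P(160,328,.019))
for n in ['side']:
    viewer.read_camera(n); cc=viewer.get_calibration(n)
    for t,z in [('paper_cup',.03),('wipe_bottle',.05)]: print(t,[(d['conf'],np.round(hit(cc,d['location'],z),3)) for d in boxes_of(n,t)[:1]])
E
```

```text
t 17.7 [ 0.4508 -0.1585  0.2052] [ 1.80e+02 -1.00e-01  7.86e+01] q [-34.  -5.  48. 110.   4.  74.   2.] F [ 0.5  0.1 -0. ] w 0.0196 0.0
0.019 FL [-41.9  61.6] FR [34.1 62.3] RL [-43.4 -59.3] RR [ 37.4 -60.6] tab [ -2.  -78.7]
0.034 FL [-40.7  60. ] FR [32.  60.7] RL [-42.1 -55.7] RR [ 35.1 -56.9] tab [ -2.6 -74.3]
wall [-4.7 76.1] decknotch back [ -2.2 -77.5] deck edge [-31.6 -66.6] [-30.9 -62.9]
paper_cup [(0.57, array([0.502, 0.133, 0.03 ]))]
wipe_bottle [(0.54, array([ 0.422, -0.547,  0.05 ]))]
```

The scale's rear edge is at about tray y -64 mm. That is 7 mm ahead of the deck edge at the recess's 19 mm level, so the scale is flat in the recess. Handing in.

```bash
python3 -c "
from h import *
print(env.sign_off())"
```

```text
the job is handed in; nothing more can be done
None
```

The job is handed in, and no verdict came back: the scale lies flat in the recess, about 8 mm behind centre with its tab in the deck notch. The scoop's bowl is down in the pocket with its handle over the scale, the gripper is clear, and the cup and bottle are still standing.

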